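# Shim the rocking shop scale

### The job

The shop scale rocks because one of its feet is short. Push the wooden wedge along the counter, thin end first, under that short foot until the foot stands on the wedge's flat and the scale is level; then press a fingertip down on the corner of the pan diagonally opposite to check that it no longer rocks, and let go, leaving the wedge in place. Do not lift the wedge or the scale, do not shove the scale along, and leave everything else where it stands.

Things in the scene. Friction and masses are not known exactly. Their poses are not given: they have to be found in the camera images.
- scale: Flat grey loose shop scale, 1.9 to 2.6 kg: steel pan 204 x 204 mm on a 190 x 190 mm housing; level, pan top 62 mm and housing underside 18 mm above the counter. Origin: its centre, in the plane of its three good feet's undersides; z up, x and y along its sides, black readout window on the -x side, towards the robot. At the start it leans about 0.075 rad onto the short foot; over about 10 N sideways it slides.
- short_foot (a point): Underside centre of the short foot, at the scale's far right corner from the robot (x +85, y -85, z +9 mm in its frame); it is 9 mm short and rests on the counter, bearing 3 to 5 N. All feet: black rubber, 26 mm across, underside coned from a 10 mm flat up 3.5 mm to the rim, so a thin edge slides under. Driving the wedge in takes 4 to 10 N.
- opposite_corner (a point): Point on top of the pan, 17 mm in from both edges, at the corner diagonally opposite the short foot (x -85, y +85, z +62 mm in the scale's frame): the place to press. A good foot stands under it.
- wedge: Plain loose wooden wedge 122 x 46 mm, 0.11 to 0.18 kg. Origin: middle of its underside; +x to the thin end, z up. Ramp from 2 mm thick at x +61 to 9 mm at x +19; flat, 9 mm high, back to x -21; raised block 26 mm high from there to the square rear face at x -61. It starts on the scale's -y side, thin end roughly towards the short foot, 40 to 90 mm off, up to 20 mm aside, turned up to 0.25 rad.
- wedge_flat (a point): Middle of the wedge's flat, 9 mm above its underside, 1 mm behind the wedge's origin: where the short foot's underside belongs, give or take 10 mm (the foot meets the raised block when its centre is 7 mm behind this point).
- can_gold: Gold drinks can, 66 mm across, 115 mm tall, a bystander standing on the scale's -y side, near the robot's side of the wedge. Origin: centre of its base.
- can_steel: Bare metal drinks can, 66 mm across, 115 mm tall, a bystander beyond the wedge. Origin: centre of its base.
- bottle: Amber bottle, 62 mm across, 215 mm tall, far left; bystander. Origin: centre of its base.
- cups: Stack of white cups, 76 mm across, 84 mm tall, near left; bystander. Origin: centre of its base.
- calculator: Black desk calculator, 150 x 100 x 17 mm, near right; bystander. Origin: centre of its underside.
- scanner: Code scanner on its stand, about 110 x 90 x 145 mm, left; bystander. Origin: centre of its base.
- carton: Small cardboard carton, 90 x 60 x 50 mm, right; bystander. Origin: centre of its base.
Mind the look-alikes: they are no part of the job. Of the things like the wedge, leave any that is blue, green or white; of the rest the larger one is meant.

How it is judged:
On the way, in this order (a step that is already met when the one before it is completed fails the run):
1. the wedge is under the short foot, the foot on its flat, and the scale is level (x of short_foot in the frame of wedge between -0.02 and 0.018 m and y of short_foot in the frame of wedge between -0.019 and 0.019 m and angle between scale's own z axis and vertical below 0.018 rad and angle between wedge's own z axis and vertical below 0.03 rad and contact force between scale and wedge above 0.5 N), for 0.2 s.
2. a finger presses down on the opposite corner of the pan with more than 2 N and the scale stays level (contact force between the fingers and scale above 2 N and horizontal distance between the grasp point and opposite_corner below 0.07 m and height (world z) of the grasp point above 0.05 m and angle between scale's own z axis and vertical below 0.018 rad), for 0.2 s.
At the end, for the whole second after the job is handed in: The short foot stands on the flat of the wedge (its centre within 19 mm of the wedge's midline and between -20 and +18 mm along it from the wedge's origin), bearing on it with more than 0.5 N; the scale leans less than 0.018 rad; the wedge lies flat; both are at rest (all of step 1 and linear speed of each of scale, wedge below 0.01 m/s); the robot touches nothing.
It fails at once if the wedge is lifted or tipped (height (world z) of wedge above 0.012 m or angle between wedge's own z axis and vertical above 0.25 rad).
It fails at once if the scale is lifted or tipped up (height (world z) of scale above 0.02 m or angle between scale's own z axis and vertical above 0.13 rad).
It fails at once if the scale is shoved more than 30 mm (distance of scale from where it was at the start of the episode above 0.03 m).
It fails at once if something else on the counter is shoved more than 30 mm or knocked over (distance of any of can_gold, can_steel, bottle, cups, calculator, scanner, carton from where it was at the start of the episode above 0.03 m or angle between any of can_gold, can_steel, bottle, cups, calculator, scanner, carton's own z axis and vertical above 0.4 rad).
It also fails if it takes over 53 s, if anything falls off the work surface, if the arm or the gripper's body presses on something with over 40 N, if the wrist force passes 120 N, or if a joint passes its speed limit or range.

### The arm

A 6-joint arm with a two-finger parallel gripper is mounted at the origin on the work surface. World frame = base frame: x ahead of the robot, y to its left, z up, the work surface at z = 0. Lengths are in m, angles in rad, forces in N, time in s.
With the tool pointing down it reaches from about 0.425 to 0.95 m from the base axis. Payload 14.7 kg.
Tool frame: the origin (TCP) lies midway between the tips of the shut fingers; the grasp point (between the pads) lies 19 mm behind it; z points along the fingers, y is the direction in which the jaws open and shut (so a half turn about z gives the same grasp; the last joint's range is limited). The gripper opens to 85 mm and grips with 20 to 120 N. Pads are 22 mm wide; open, the fingers measure 114 mm over their backs; the gripper's body (76 mm by 85 mm) begins 54 mm behind the grasp point. The pads swing forward as they close: fully open they stand 13 mm farther back than shut.
Start: joints at [1.108, 0.48, 1.596, -0, 1.065, -0.047], TCP at [0.263, 0.595, 0.231] pointing down, gripper open.
Joint ranges: [-2.75, 2.75], [-0.82, 2.05], [0.23, 2.67], [-1.56, 4.7], [0.09, 2.69], [-2.92, 2.92]. Speed limits (rad/s): [1.89, 1.89, 2.39, 3.01, 3.01, 3.01].

### API

Orientations are given as a rotation vector (axis times angle).
In Python, from bench import status, viewer, ticket gives the robot as it stands.
- The arm moves only by the shell command python3 -m pendant 'ROWS' [FORCE]. ROWS is a JSON object of lists of equal length, an entry for each row: "rot": the turn, a rotation vector about the tool's x, y, z in rad, a list of three; "linear": the shift along the tool's x, y, z in m, a list of three; "claw": the finger opening in m, from 0 to 0.0854. In form: {"rot": [[ax, ay, az], ...], "linear": [[x, y, z], ...], "claw": [claw, ...]}. A call has exactly 5 rows; each row is the pose to reach, as a shift and turn from the pose measured when the call began, along the tool's axes at that moment; what a row does not reach only later rows make up. A row lasts 1/8 s, in which the tool goes at most 62.5 mm and 10.7 degrees, less where a joint would pass 70% of its speed; a pose out of reach is approached as far as the arm can. A call with a gripper value outside its range is refused whole. The fingers move at their own pace and stop on an object; FORCE is the grip in N (left out, the last holds). Time passes only in rows, so rows that repeat a pose let the fingers close, or fill a call up. It gives the time, the measured TCP pose, the force and the opening at its end, in the units of the state.
- status.sense(): the state, without advancing time (a new reading comes with each control period).
- viewer.grab_frame(name): name is "scene" or "top"; returns a dict with "img" (400x640x3 uint8, blue, green, red), "vertical_fov" (degrees; the focal length in pixels is half the picture's height over the tangent of half this angle, whatever the lens; pixels are square), "cx", "cy" (the principal point, pixels), "rvec" (rotation vector, rad) and "tvec" (3), from world to camera coordinates, as OpenCV has them. Camera axes: x right, y down, z forward; pixel columns grow to the right and rows downward; lengths in m; the calibration is good to about 2 mm. A picture is of the moment at which its call begins. There is no depth.
- ticket.sign_off(): hands the job in, once; it reports no verdict.
The state is a dict: "t": time; "qpos": joint angles; "joint_vel": joint speeds; "joint_efforts": joint torques, N m; "position": TCP position; "tool_rot": TCP orientation; "contact_force": force on the tool from outside, world axes, zero at the start; "moment": the same for the moment, N m; "finger_gap": finger opening in m.
Only numpy, scipy, OpenCV 4.12 (cv2) and the standard library are available. Lean on these libraries where they do the work, as an engineer would, in place of code of your own. Each camera call takes 0.05 s, during which the arm holds its last target.

## Working session

There is one attempt and no reset: what is moved stays moved. The work goes in short steps, Python scripts to look and compute and a shell command to move; the robot and the scene stay as the last step left them, time stands still between calls to the robot, and variables do not carry over. Pictures are saved under pics/ and viewed, and the job is handed in when it is done.

```bash
mkdir -p pics; ls
python3 - <<'E'
from bench import status, viewer
import cv2
print(status.sense())
for n in("scene","top"):
    f=viewer.grab_frame(n); cv2.imwrite(f"pics/{n}0.png",f["img"]); print(n,{k:v for k,v in f.items() if k!="img"})
E
```

```text
pics
{'t': 0.0, 'qpos': array([ 1.10837992e+00,  4.80869137e-01,  1.59687142e+00,  1.00055360e-05,
        1.06507456e+00, -4.65900043e-02]), 'joint_vel': array([-0.00033868,  0.00056589,  0.00149213,  0.00071628,  0.00106564,
       -0.0013113 ]), 'joint_efforts': array([ 2.55645471e-03, -9.50596619e+01, -4.30215240e+01,  2.04693033e-04,
        1.15658808e-02,  3.14844492e-06]), 'position': array([0.26235549, 0.59425748, 0.23064909]), 'tool_rot': array([-6.48424891e-01, -3.07362314e+00,  1.85473605e-03]), 'contact_force': array([0.24907771, 0.14311172, 0.37391672]), 'moment': array([-0.02408082,  0.02323267,  0.00617455]), 'finger_gap': 0.08532343305975892}
scene {'vertical_fov': 54.744558368182126, 'cx': 320.5431386053509, 'cy': 201.5131646056873, 'rvec': array([ 2.24106143,  1.26181927, -0.39641263]), 'tvec': array([-0.2644247 , -0.37560921,  1.34154492])}
top {'vertical_fov': 54.9679682691046, 'cx': 322.3250226010205, 'cy': 196.8391604134936, 'rvec': array([ 2.11120684, -2.16609609,  0.16123393]), 'tvec': array([-0.03284502,  0.55030278,  1.17736689])}
```

View pics/scene0.png

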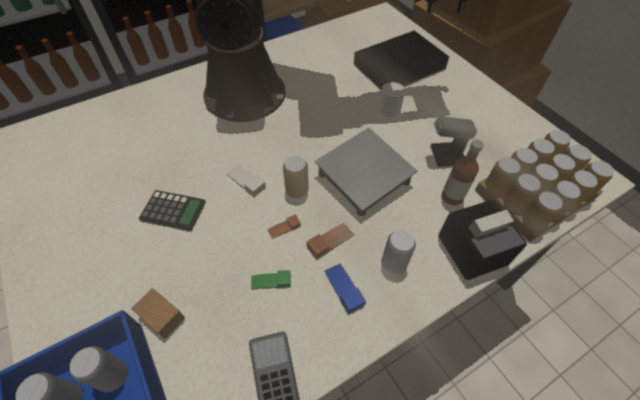

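View pics/top0.png

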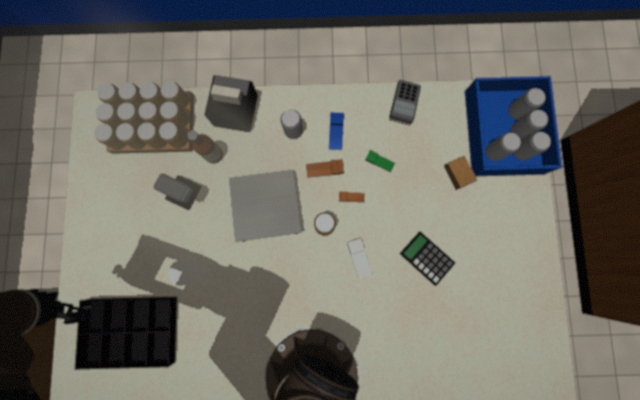

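Candidates (top view pixels): brown large (325,168), brown small (351,197), blue (337,131), green (380,160) and white (358,257). The large brown one fits, since it is neither blue, green nor white and is the larger of the two brown ones. I'll confirm it in an enlarged crop.

```bash
cat > h.py <<'E'
import numpy as np, cv2
from bench import viewer,status
def cam(f):
    h=f["img"].shape[0]; fl=h/2/np.tan(np.radians(f["vertical_fov"])/2)
    K=np.array([[fl,0,f["cx"]],[0,fl,f["cy"]],[0,0,1]]); R=cv2.Rodrigues(np.array(f["rvec"]))[0]; return K,R,np.array(f["tvec"])
def ray(f,uv,z):
    K,R,t=cam(f); uv=np.atleast_2d(np.array(uv,float)); d=np.c_[uv,np.ones(len(uv))]@np.linalg.inv(K).T@R
    c=-R.T@t; s=(z-c[2])/d[:,2]; return c+d*s[:,None]
def proj(f,P):
    K,R,t=cam(f); return cv2.projectPoints(np.atleast_2d(np.array(P,float)),cv2.Rodrigues(R)[0],t,K,None)[0][:,0]
def orange(f):
    hsv=cv2.cvtColor(f["img"],cv2.COLOR_BGR2HSV); return cv2.inRange(hsv,(2,110,60),(16,255,255))
E
python3 - <<'E'
from h import *
t=viewer.grab_frame("top"); s=viewer.grab_frame("scene")
a=cv2.resize(t["img"][110:260,210:400],None,fx=4,fy=4,interpolation=cv2.INTER_CUBIC); cv2.imwrite("pics/ct.png",a)
a=cv2.resize(s["img"][120:300,250:440],None,fx=4,fy=3.3,interpolation=cv2.INTER_CUBIC)
a=cv2.resize(s["img"][120:270,250:440],None,fx=4,fy=4,interpolation=cv2.INTER_CUBIC);cv2.imwrite("pics/cs.png",a)
for n,f in(("top",t),("scene",s)):
    c,_=cv2.findContours(orange(f),0,1)
    for k in c:
        if cv2.contourArea(k)>60: r=cv2.minAreaRect(k); print(n,cv2.contourArea(k),r,'\n',cv2.boxPoints(r).round(1).tolist(), ray(f,cv2.boxPoints(r),.005).round(3).tolist())
E
```

```text
top 166.0 ((351.5, 196.50001525878906), (23.37136459350586, 8.221083641052246), 3.3664605617523193) 
 [[339.6000061035156, 199.89999389648438], [340.1000061035156, 191.6999969482422], [363.3999938964844, 193.10000610351562], [362.8999938964844, 201.3000030517578]] [[0.543, -0.103, 0.005], [0.571, -0.105, 0.005], [0.564, -0.182, 0.005], [0.537, -0.179, 0.005]]
top 393.5 ((324.760009765625, 168.3199920654297), (13.01076602935791, 35.35533905029297), 81.8698959350586) 
 [[306.29998779296875, 164.39999389648438], [341.29998779296875, 159.39999389648438], [343.20001220703125, 172.3000030517578], [308.20001220703125, 177.3000030517578]] [[0.665, 0.003, 0.005], [0.679, -0.113, 0.005], [0.636, -0.118, 0.005], [0.622, -0.002, 0.005]]
top 454.0 ((461.5000305175781, 171.50003051757812), (26.385601043701172, 19.230182647705078), 63.43495178222656) 
 [[447.0, 164.0], [464.20001220703125, 155.39999389648438], [476.0, 179.0], [458.79998779296875, 187.60000610351562]] [[0.654, -0.462, 0.005], [0.682, -0.521, 0.005], [0.601, -0.553, 0.005], [0.574, -0.495, 0.005]]
scene 174.5 ((318.2191162109375, 243
[... 657 characters left out ...]
[0.57, -0.182, 0.005]]
scene 955.0 ((501.9015197753906, 24.35582160949707), (41.91276550292969, 136.4542999267578), 86.84516143798828) 
 [[432.6000061035156, 7.199999809265137], [568.9000244140625, -0.30000001192092896], [571.2000122070312, 41.5], [434.8999938964844, 49.0]] [[-0.097, 0.936, 0.005], [0.164, 1.5, 0.005], [0.383, 1.236, 0.005], [0.145, 0.739, 0.005]]
scene 76.5 ((422.8049011230469, 4.243913650512695), (12.493901252746582, 9.370426177978516), 38.65980911254883) 
 [[415.0, 4.0], [420.8999938964844, -3.299999952316284], [430.6000061035156, 4.5], [424.79998779296875, 11.800000190734863]] [[-0.157, 0.888, 0.005], [-0.193, 0.95, 0.005], [-0.119, 0.944, 0.005], [-0.085, 0.882, 0.005]]
```

View pics/ct.png

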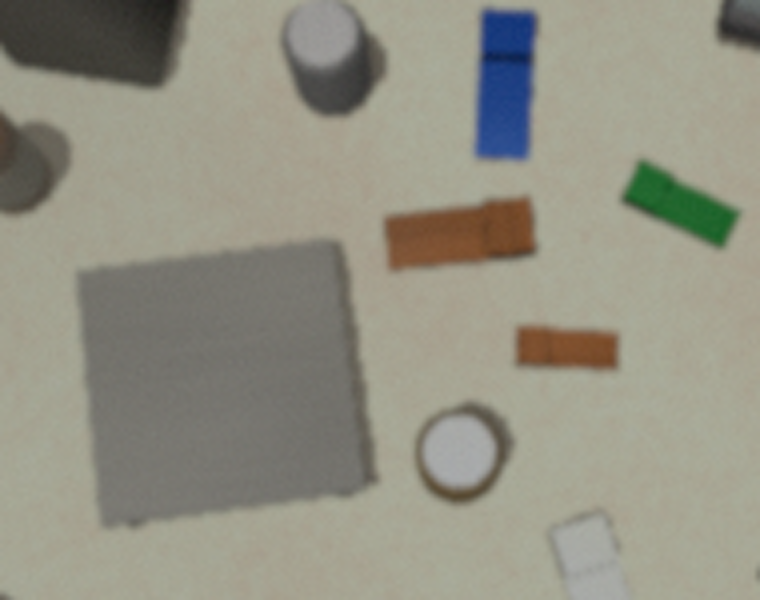

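View pics/cs.png

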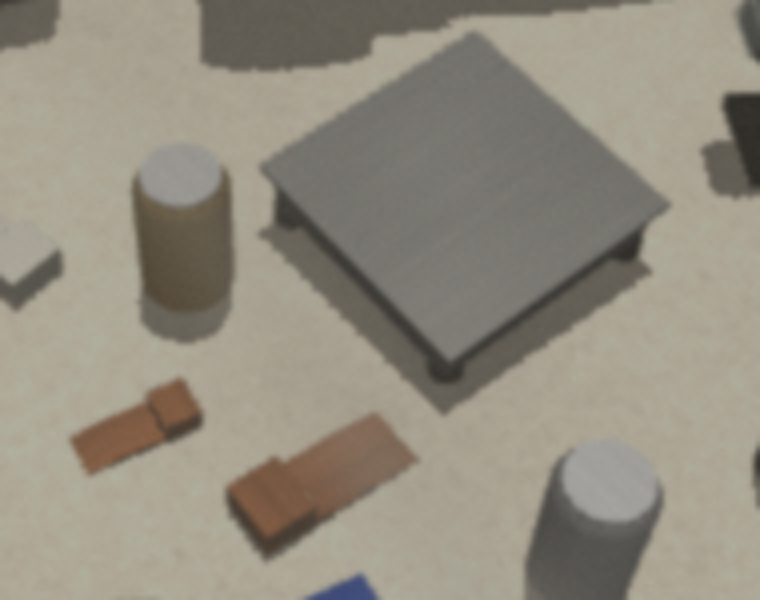

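The crop confirms it: the large brown wedge has its thin end (left, top crop ~(388,243)) facing the scale's far-right corner (340,240). The short foot is visible in the scene crop at (445,375). Next I'll get metric positions.

Run:
```python
from h import *
t=viewer.grab_frame("top"); s=viewer.grab_frame("scene")
T=lambda p:(np.array(p,float)+.5)/4-.5+[210,110]
S=lambda p:(np.array(p,float)+.5)/4-.5+[250,120]
# order FR(short), FL, NL, NR
zs=[.051,.062,.073,.062]
for n,f,P in(("top",t,[T(p) for p in[(340,240),(80,270),(103,525),(364,490)]]),("scene",s,[S(p) for p in[(448,362),(668,205),(475,33),(262,167)]])):
    W=np.array([ray(f,p,z)[0] for p,z in zip(P,zs)]); print(n,W.round(4).tolist(),'c',W.mean(0).round(4), [round(float(np.linalg.norm(W[i]-W[i-1])),3) for i in range(4)], 'yaw from FR-FL', [round(float(np.degrees(np.arctan2(*(a-b)[1::-1]))),1) for a,b in((W[1],W[0]),(W[2],W[3]),(W[0],W[3]),(W[1],W[2]))])
print("foot scene",ray(s,S((445,379)),0))
print("wedge top thin",ray(t,[T((386,217)),T((391,270))],.002), "step",ray(t,[T((484,204)),T((488,260))],.026),"rear",ray(t,[T((529,197)),T((535,248))],.026))
print("wedge scene thin",ray(s,[S((376,413)),S((418,459))],.002),"rear top",ray(s,[S((228,494)),S((268,540))],.026),"step top",ray(s,[S((275,458)),S((318,512))],.026), "rear bottom far", ray(s,S((268,559)),0))
print("gold can top center",ray(t,T((459,452)),.115),ray(s,S((181,175)),.115))
print("steel can top center",ray(t,T((324,33)),.115),ray(s,S((611,483)),.115))
```

```text
top [[0.638, 0.0391, 0.051], [0.6168, 0.2435, 0.062], [0.4159, 0.2209, 0.073], [0.4381, 0.0226, 0.062]] c [0.5272 0.1315 0.062 ] [0.201, 0.206, 0.202, 0.2] yaw from FR-FL [95.9, 96.4, 4.7, 6.4]
scene [[0.6394, 0.0443, 0.051], [0.6161, 0.2433, 0.062], [0.4194, 0.2194, 0.073], [0.4424, 0.0221, 0.062]] c [0.5293 0.1323 0.062 ] [0.199, 0.201, 0.198, 0.199] yaw from FR-FL [96.7, 96.7, 6.4, 6.9]
foot scene [[0.62381781 0.05837672 0.        ]]
wedge top thin [[0.66792959 0.00420273 0.002     ]
 [0.62287341 0.0009084  0.002     ]] step [[ 0.67076203 -0.07701156  0.026     ]
 [ 0.62402139 -0.07892552  0.026     ]] rear [[ 0.67564674 -0.11390376  0.026     ]
 [ 0.63295855 -0.11736847  0.026     ]]
wedge scene thin [[0.62336699 0.00234899 0.002     ]
 [0.66738573 0.00635351 0.002     ]] rear top [[ 0.63749555 -0.11960042  0.026     ]
 [ 0.67815087 -0.11474173  0.026     ]] step top [[ 0.6303724  -0.08083159  0.026     ]
 [ 0.67756109 -0.07804964  0.026     ]] rear bottom far [[ 0.67792186 -0.11469495  0.        ]]
gold can top center [[ 0.46080862 -0.05124017  0.115     ]] [[ 0.46135459 -0.05020336  0.115     ]]
steel can top center [[0.78682914 0.04436391 0.115     ]] [[0.78766816 0.04601886 0.115     ]]
```

```bash
cat >> h.py <<'E'
from scipy.spatial.transform import Rotation as Ro
def goal(p,ydeg):
    """relative shift (tool axes) and rotvec to reach TCP p, tool z down, tool y at world angle ydeg"""
    s=status.sense(); R0=Ro.from_rotvec(s["tool_rot"])
    a=np.radians(ydeg); y=np.array([np.cos(a),np.sin(a),0]); z=np.array([0,0,-1.]); x=np.cross(y,z)
    R1=Ro.from_matrix(np.c_[x,y,z])
    print("t",s["t"],"pos",s["position"].round(4),"gap",round(s["finger_gap"],4),"F",s["contact_force"].round(2))
    print("linear",R0.inv().apply(np.array(p)-s["position"]).round(4),"rot",(R0.inv()*R1).as_rotvec().round(4))
E
python3 - <<'E'
from h import *
goal((.654,-.105,.20),5)
E
```

```text
t 0.3 pos [0.2625 0.5945 0.2311] gap 0.0851 F [ 0.73 -0.34 -0.64]
linear [-0.6407 -0.4817  0.0313] rot [-4.0000e-04  2.0000e-04  1.0678e+00]
```

```bash
python3 -m pendant '{"rot":[[0,0,0],[0,0,0],[0,0,0],[0,0,0],[0,0,0]],"linear":[[-0.045,-0.034,0],[-0.09,-0.068,0],[-0.135,-0.102,0],[-0.18,-0.136,0],[-0.225,-0.17,0]],"claw":[0.064,0.064,0.064,0.064,0.064]}' 20; python3 -m pendant '{"rot":[[0,0,0.17],[0,0,0.34],[0,0,0.51],[0,0,0.68],[0,0,0.85]],"linear":[[-0.045,-0.034,0],[-0.09,-0.068,0],[-0.135,-0.102,0],[-0.18,-0.136,0],[-0.225,-0.17,0]],"claw":[0.064,0.064,0.064,0.064,0.064]}'; python3 -c "
from h import *
goal((.654,-.105,.12),5)"
```

```text
t: 0.92
position: [0.4003, 0.3466, 0.2313]
tool_rot: [0.648, 3.074, -0.0]
contact_force: [-0.0, 0.6, -0.9]
finger_gap: 0.0639
t: 1.55
position: [0.5383, 0.0984, 0.2315]
tool_rot: [1.865, 2.528, 0.001]
contact_force: [1.2, 0.9, 0.4]
finger_gap: 0.0639
t 1.55 pos [0.5383 0.0984 0.2315] gap 0.0639 F [1.18 0.93 0.44]
linear [-0.2285  0.0504  0.1116] rot [7.000e-04 1.000e-04 2.123e-01]
```

```bash
python3 -m pendant '{"rot":[[0,0,0.11],[0,0,0.212],[0,0,0.212],[0,0,0.212],[0,0,0.212]],"linear":[[-0.06,0.013,0],[-0.12,0.026,0.01],[-0.175,0.039,0.03],[-0.2285,0.0504,0.06],[-0.2285,0.0504,0.11]],"claw":[0.064,0.064,0.064,0.064,0.064]}'
python3 - <<'E'
from h import *
t=viewer.grab_frame("top"); s=viewer.grab_frame("scene")
a=cv2.resize(t["img"][110:260,210:400],None,fx=4,fy=4,interpolation=cv2.INTER_CUBIC); cv2.imwrite("pics/ct1.png",a)
a=cv2.resize(s["img"][120:270,250:440],None,fx=4,fy=4,interpolation=cv2.INTER_CUBIC);cv2.imwrite("pics/cs1.png",a)
goal((.654,-.105,.006),5)
E
```

```text
t: 2.17
position: [0.6568, -0.109, 0.1216]
tool_rot: [2.123, 2.309, 0.004]
contact_force: [-0.2, 0.5, -0.1]
finger_gap: 0.064
t 2.275 pos [ 0.6506 -0.1053  0.1166] gap 0.0637 F [-1.11  0.06 -1.15]
linear [-0.0003  0.0042  0.1106] rot [-0.0073 -0.0024 -0.0012]
```

View pics/cs1.png

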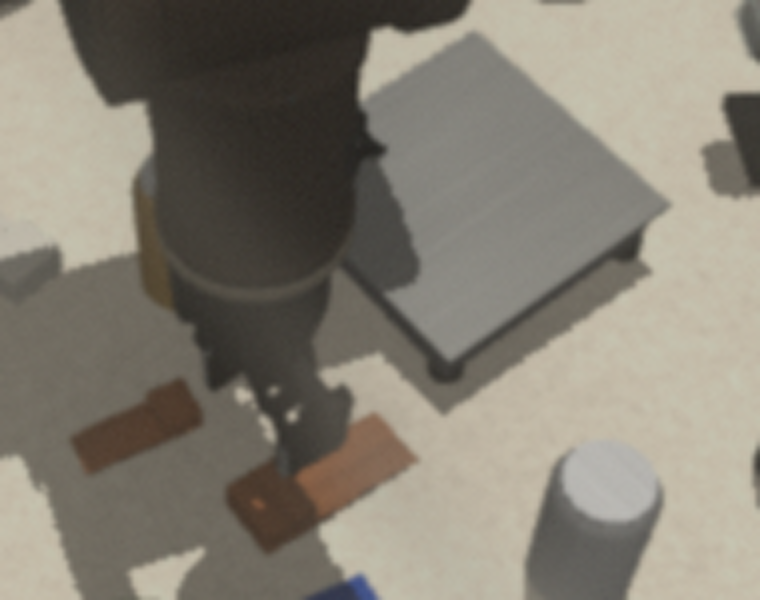

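The gripper is above the block, jaws astride it, at the scene crop ~(275,480). Descending.

```bash
python3 -m pendant '{"rot":[[-0.007,-0.002,0],[-0.007,-0.002,0],[-0.007,-0.002,0],[-0.007,-0.002,0],[-0.007,-0.002,0]],"linear":[[0,0.004,0.03],[0,0.004,0.06],[0,0.004,0.085],[0,0.004,0.1],[0,0.004,0.109]],"claw":[0.064,0.064,0.064,0.064,0.064]}'; python3 -m pendant '{"rot":[[0,0,0],[0,0,0],[0,0,0],[0,0,0],[0,0,0]],"linear":[[0,0,0],[0,0,0],[0,0,0],[0,0,0],[0,0,0]],"claw":[0.064,0.064,0.064,0.064,0.064]}'
python3 - <<'E'
from h import *
goal((.654,-.105,.006),5)
s=viewer.grab_frame("scene")
a=cv2.resize(s["img"][120:270,250:440],None,fx=4,fy=4,interpolation=cv2.INTER_CUBIC);cv2.imwrite("pics/cs2.png",a)
E
```

```text
t: 2.9
position: [0.6543, -0.1044, 0.0081]
tool_rot: [2.123, 2.315, 0.001]
contact_force: [0.3, -0.5, 0.4]
finger_gap: 0.0642
t: 3.52
position: [0.6543, -0.1045, 0.0082]
tool_rot: [2.123, 2.315, 0.001]
contact_force: [-0.5, -0.8, 0.7]
finger_gap: 0.0642
t 3.525 pos [ 0.6543 -0.1045  0.0082] gap 0.0642 F [-0.45 -0.83  0.65]
linear [-0.0005 -0.0004  0.0022] rot [ 0.0005 -0.0002 -0.0008]
```

View pics/cs2.png

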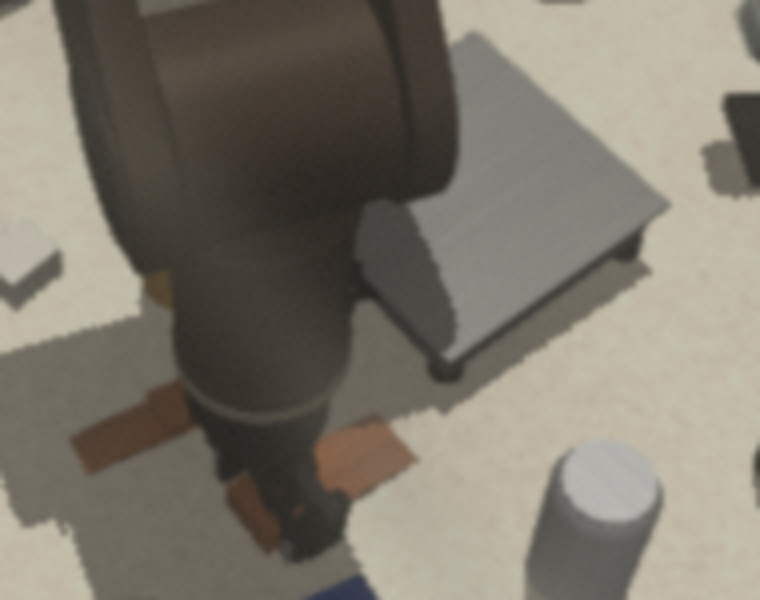

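```bash
python3 -m pendant '{"rot":[[0,0,0],[0,0,0],[0,0,0],[0,0,0],[0,0,0]],"linear":[[0,0,0.003],[0,0,0.003],[0,0,0.003],[0,0,0.003],[0,0,0.003]],"claw":[0.064,0.06,0.055,0.04,0.04]}' 30; python3 -m pendant '{"rot":[[0,0,0],[0,0,0],[0,0,0],[0,0,0],[0,0,0]],"linear":[[0,0,0],[0,0,0],[0,0,0],[0,0,0],[0,0,0]],"claw":[0.04,0.04,0.04,0.04,0.04]}'
python3 - <<'E'
from h import *
goal((.620-.0+.004,.060-.048,.005),5)
s=viewer.grab_frame("top")
a=cv2.resize(s["img"][110:260,210:400],None,fx=4,fy=4,interpolation=cv2.INTER_CUBIC);cv2.imwrite("pics/ct3.png",a)
s=viewer.grab_frame("scene")
a=cv2.resize(s["img"][120:270,250:440],None,fx=4,fy=4,interpolation=cv2.INTER_CUBIC);cv2.imwrite("pics/cs3.png",a)
E
```

```text
t: 4.2
position: [0.6544, -0.1045, 0.0054]
tool_rot: [2.123, 2.315, 0.001]
contact_force: [-1.6, 0.2, 3.5]
finger_gap: 0.0452
t: 4.82
position: [0.6544, -0.1045, 0.0054]
tool_rot: [2.123, 2.315, 0.001]
contact_force: [0.7, 0.6, 2.3]
finger_gap: 0.0453
t 4.825 pos [ 0.6544 -0.1045  0.0054] gap 0.0453 F [0.65 0.57 2.27]
linear [ 0.1187 -0.0202  0.0004] rot [ 0.0006 -0.0001 -0.0007]
```

View pics/cs3.png

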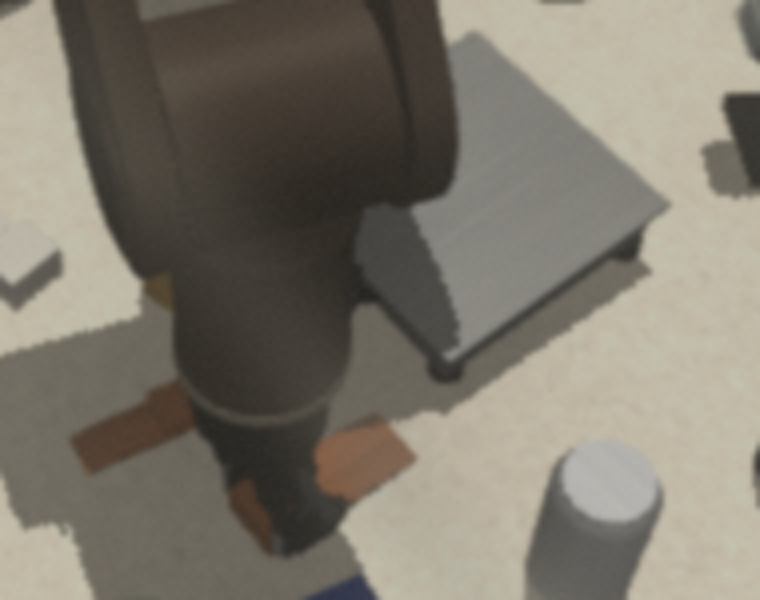

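View pics/ct3.png

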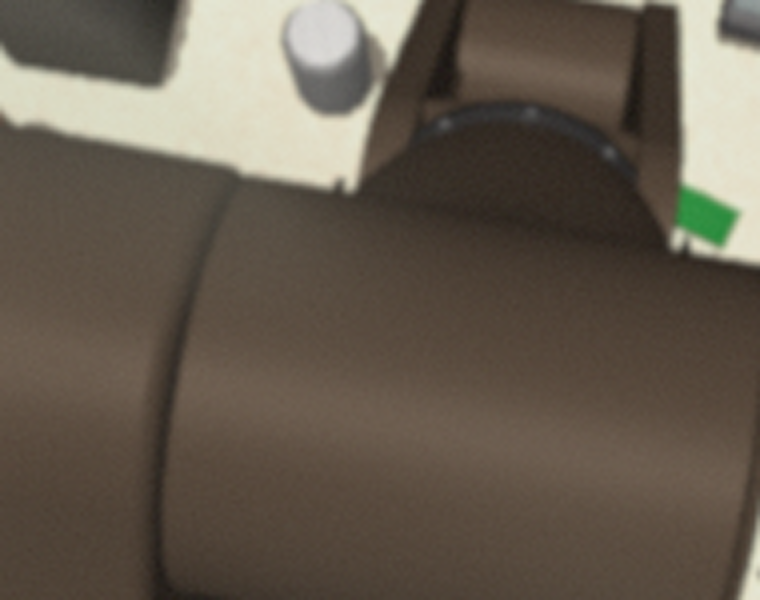

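Gripped at a 45 mm gap with the wedge unmoved. First I'll slide it sideways plus 35 mm forward, staying short of the foot.

```bash
python3 -m pendant '{"rot":[[0,0,0],[0,0,0],[0,0,0],[0,0,0],[0,0,0]],"linear":[[0.008,-0.005,0],[0.016,-0.010,0],[0.024,-0.015,0],[0.030,-0.020,0],[0.035,-0.020,0]],"claw":[0.04,0.04,0.04,0.04,0.04]}'
python3 - <<'E'
from h import *
s=viewer.grab_frame("scene")
goal((.620-.0+.004,.060-.048,.005),5)
a=cv2.resize(s["img"][120:270,250:440],None,fx=4,fy=4,interpolation=cv2.INTER_CUBIC);cv2.imwrite("pics/cs4.png",a)
E
```

```text
t: 5.55
position: [0.6308, -0.0709, 0.0054]
tool_rot: [-2.123, -2.316, -0.0]
contact_force: [-0.3, 0.1, 0.3]
finger_gap: 0.0454
t 5.6 pos [ 0.6309 -0.0704  0.0053] gap 0.0454 F [-2.19  2.02  3.13]
linear [0.0826 0.0003 0.0004] rot [-0.0001 -0.0004 -0.0004]
```

View pics/cs4.png

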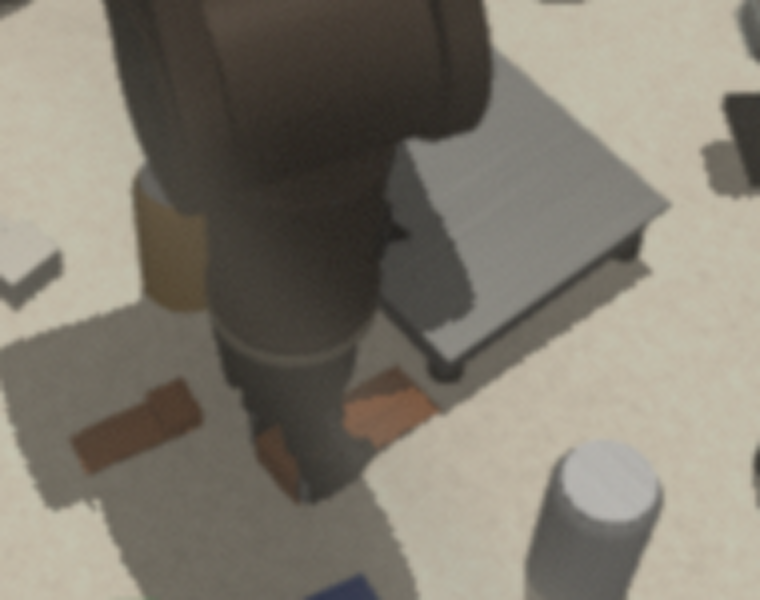

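The thin end now spans crop (400,368)–(440,412), short of the foot at (445,375). I'll check the alignment.

Run:
```python
from h import *
s=viewer.grab_frame("scene")
S=lambda p:(np.array(p,float)+.5)/4-.5+[250,120]
W=ray(s,[S((400,368)),S((440,412))],.002); m=W.mean(0); print(W.round(4),m)
h=np.radians(95); d=np.array([np.cos(h),np.sin(h)]); n=np.array([-d[1],d[0]])
for f in((.620,.059),(.6238,.0584)):
    v=np.array(f)-m[:2]; print("foot in wedge x,y",61+1000*v@d,1000*v@n)
```

```text
[[0.6015 0.0363 0.002 ]
 [0.6449 0.0395 0.002 ]] [0.62319344 0.03788157 0.002     ]
foot in wedge x,y 82.31639103335257 1.3406973896306331
foot in wedge x,y 81.38748239205643 -2.3925490174694306
```

```bash
python3 -m pendant '{"rot":[[0,0,0],[0,0,0],[0,0,0],[0,0,0],[0,0,0]],"linear":[[0.006,0,0],[0.012,0,0],[0.018,0,0],[0.024,0,0],[0.030,0,0]],"claw":[0.04,0.04,0.04,0.04,0.04]}';python3 -m pendant '{"rot":[[0,0,0],[0,0,0],[0,0,0],[0,0,0],[0,0,0]],"linear":[[0.004,0,0],[0.008,0,0],[0.012,0,0],[0.016,0,0],[0.020,0,0]],"claw":[0.04,0.04,0.04,0.04,0.04]}'
python3 - <<'E'
from h import *
s=viewer.grab_frame("scene")
goal((.620-.0+.004,.060-.048,.005),5)
a=cv2.resize(s["img"][120:270,250:440],None,fx=4,fy=4,interpolation=cv2.INTER_CUBIC);cv2.imwrite("pics/cs5.png",a)
E
```

```text
t: 6.28
position: [0.6286, -0.0407, 0.0054]
tool_rot: [2.123, 2.316, 0.0]
contact_force: [0.9, -5.6, -0.7]
finger_gap: 0.0456
t: 6.9
position: [0.627, -0.0208, 0.0053]
tool_rot: [2.122, 2.316, 0.0]
contact_force: [1.2, -5.0, -0.7]
finger_gap: 0.0452
t 6.95 pos [ 0.627  -0.0203  0.0054] gap 0.0453 F [ 0.92 -2.57  0.55]
linear [ 0.0325 -0.0001  0.0003] rot [ 0.0004  0.0002 -0.    ]
```

View pics/cs5.png

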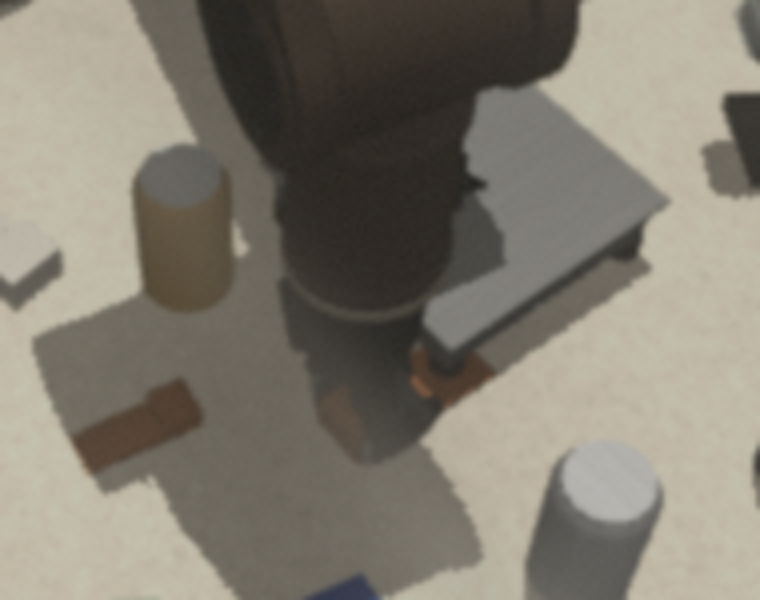

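The foot is on the wedge's ramp at crop (445,365) and the scale's left corner is still at (668,202), so it hasn't been shoved. About 29 mm to go.

```bash
python3 -m pendant '{"rot":[[0,0,0],[0,0,0],[0,0,0],[0,0,0],[0,0,0]],"linear":[[0.004,0,0],[0.008,0,0],[0.012,0,0],[0.016,0,0],[0.020,0,0]],"claw":[0.04,0.04,0.04,0.04,0.04]}';python3 -m pendant '{"rot":[[0,0,0],[0,0,0],[0,0,0],[0,0,0],[0,0,0]],"linear":[[0.003,0,0],[0.006,0,0],[0.008,0,0],[0.009,0,0],[0.009,0,0]],"claw":[0.04,0.04,0.04,0.04,0.04]}'
python3 - <<'E'
from h import *
s=viewer.grab_frame("scene")
goal((.620-.0+.004,.060-.048,.005),5)
a=cv2.resize(s["img"][120:270,250:440],None,fx=4,fy=4,interpolation=cv2.INTER_CUBIC);cv2.imwrite("pics/cs6.png",a)
E
```

```text
t: 7.58
position: [0.6254, -0.0007, 0.0054]
tool_rot: [2.122, 2.316, 0.0]
contact_force: [1.4, -8.7, 0.1]
finger_gap: 0.0456
t: 8.2
position: [0.6248, 0.008, 0.0054]
tool_rot: [2.121, 2.315, 0.0]
contact_force: [0.9, -6.1, 0.6]
finger_gap: 0.0456
t 8.25 pos [0.6248 0.008  0.0054] gap 0.0456 F [ 1.45 -6.71 -0.66]
linear [ 0.004  -0.0004  0.0004] rot [0.001  0.0011 0.0004]
```

View pics/cs6.png

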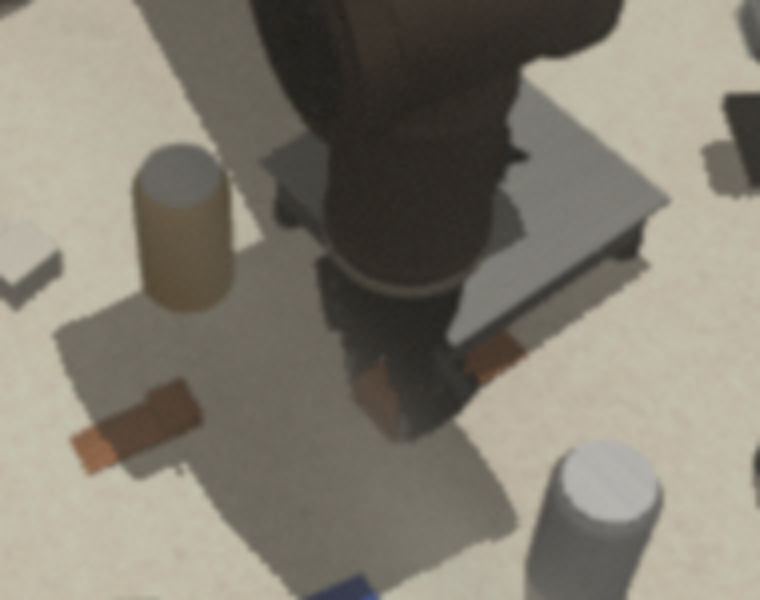

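```bash
python3 -m pendant '{"rot":[[0,0,0],[0,0,0],[0,0,0],[0,0,0],[0,0,0]],"linear":[[0,0,0],[0,0,0],[0,0,0],[0,0,0],[0,0,0]],"claw":[0.05,0.056,0.062,0.062,0.062]}';python3 -m pendant '{"rot":[[0,0,0],[0,0,0],[0,0,0],[0,0,0],[0,0,0]],"linear":[[0,0,-0.015],[0,0,-0.04],[0,0,-0.08],[-0.04,0,-0.12],[-0.09,0,-0.15]],"claw":[0.062,0.062,0.062,0.062,0.062]}'; python3 -m pendant '{"rot":[[0,0,0],[0,0,0],[0,0,0],[0,0,0],[0,0,0]],"linear":[[-0.05,0,0],[-0.1,0,0],[-0.14,0,0],[-0.14,0,0],[-0.14,0,0]],"claw":[0.03,0,0,0,0]}'
python3 - <<'E'
from h import *
s=viewer.grab_frame("scene");t=viewer.grab_frame("top")
goal((.43,.21,.15),5)
a=cv2.resize(s["img"][120:270,250:440],None,fx=4,fy=4,interpolation=cv2.INTER_CUBIC);cv2.imwrite("pics/cs7.png",a)
a=cv2.resize(t["img"][110:260,210:400],None,fx=4,fy=4,interpolation=cv2.INTER_CUBIC);cv2.imwrite("pics/ct7.png",a)
E
```

```text
t: 8.88
position: [0.6248, 0.0081, 0.0054]
tool_rot: [2.121, 2.316, -0.0]
contact_force: [-1.5, -0.4, -0.7]
finger_gap: 0.0619
t: 9.5
position: [0.6331, -0.0817, 0.1585]
tool_rot: [2.118, 2.316, 0.002]
contact_force: [0.6, 0.3, -0.6]
finger_gap: 0.0616
t: 10.12
position: [0.6454, -0.2208, 0.1594]
tool_rot: [2.118, 2.316, 0.002]
contact_force: [0.1, 0.1, -0.1]
finger_gap: 0.0001
t 10.225 pos [ 0.6456 -0.2201  0.1592] gap -0.0004 F [-0.48 -0.11 -0.17]
linear [ 0.4478 -0.1759  0.008 ] rot [0.0033 0.0014 0.0031]
```

View pics/cs7.png

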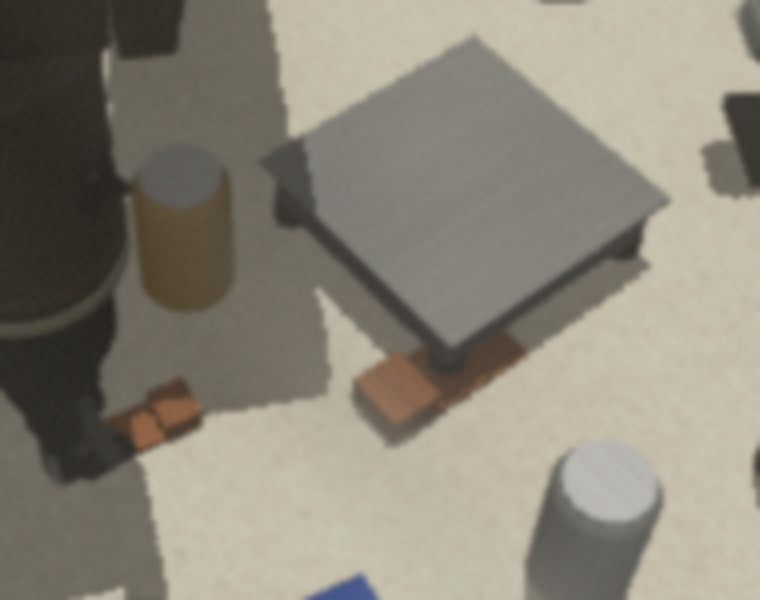

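View pics/ct7.png

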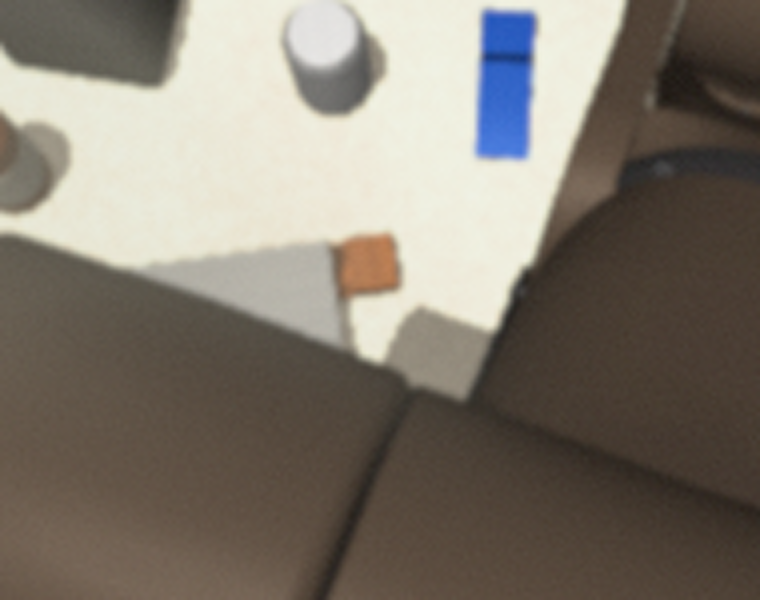

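The scene crop shows the foot (445,360) standing on the wedge, just in front of the raised block. Next I'll check the numbers: pan heights and the foot's position in the wedge frame.

Run:
```python
from h import *
s=viewer.grab_frame("scene")
S=lambda p:(np.array(p,float)+.5)/4-.5+[250,120]
P=[S(p) for p in[(452,350),(668,201),(475,36),(261,162)]]
W=np.array([ray(s,p,.062)[0] for p in P]); c=W.mean(0)
print(W.round(4).tolist(),c.round(4),[round(float(np.linalg.norm(W[i]-W[i-1])),4) for i in range(4)])
e=(W[0]-W[3]+W[1]-W[2])[:2]; yaw=np.arctan2(e[1],e[0]); R=np.array([[np.cos(yaw),-np.sin(yaw)],[np.sin(yaw),np.cos(yaw)]])
print("yaw",np.degrees(yaw)); foot=c[:2]+R@[.085,-.085]; opp=c[:2]+R@[-.085,.085]
B=ray(s,[S(p) for p in[(355,388),(396,427),(440,397),(400,353)]],.026); print("block",B.round(4).tolist())
rear=B[:2].mean(0)[:2]; front=B[2:].mean(0)[:2]
print("foot",foot,"opp",opp)
for d in((front-rear)/np.linalg.norm(front-rear),np.array([np.cos(np.radians(95)),np.sin(np.radians(95))])):
    n=np.array([-d[1],d[0]]); o=(rear+front)/2+d*.041; print("foot in wedge mm",1000*(foot-o)@d,1000*(foot-o)@n, "hdg",np.degrees(np.arctan2(d[1],d[0])))
goal((opp[0],opp[1],.15),5)
```

```text
[[0.6387, 0.0467, 0.062], [0.6133, 0.2456, 0.062], [0.4132, 0.2252, 0.062], [0.4381, 0.0239, 0.062]] [0.5258 0.1354 0.062 ] [0.2019, 0.2005, 0.2011, 0.2029]
yaw 6.144783567642962
block [[0.612, -0.0082, 0.026], [0.651, -0.0019, 0.026], [0.6467, 0.0356, 0.026], [0.6041, 0.0327, 0.026]]
foot [0.61941183 0.05994206] opp [0.43219154 0.21076833]
foot in wedge mm 5.246757301690036 1.944725266345394 hdg 98.83569260975915
foot in wedge mm 5.013070748753955 5.034067694533624 hdg 95.0
t 10.275 pos [ 0.6457 -0.22    0.1591] gap 0.0 F [0.81 0.17 0.26]
linear [ 0.4483 -0.1736  0.0079] rot [0.0033 0.0015 0.0034]
```

The scale is level: the pan ray-cast at 62 mm gives sides of about 0.201 m. The foot sits at about +5 mm along the wedge and 2–5 mm off its midline, well inside tolerance. Now to the opposite corner.

```bash
python3 -m pendant '{"rot":[[0,0,0],[0,0,0],[0,0,0],[0,0,0],[0,0,0]],"linear":[[0.05,-0.02,-0.01],[0.1,-0.04,-0.02],[0.15,-0.06,-0.02],[0.2,-0.08,-0.02],[0.25,-0.1,-0.02]],"claw":[0,0,0,0,0]}';python3 -m pendant '{"rot":[[0,0,0],[0,0,0],[0,0,0],[0,0,0],[0,0,0]],"linear":[[0.05,-0.02,0],[0.1,-0.037,0],[0.15,-0.055,0],[0.198,-0.073,0],[0.198,-0.073,0.03]],"claw":[0,0,0,0,0]}'
python3 - <<'E'
from h import *
goal((.432,.211,.067),5)
s=viewer.grab_frame("scene");cv2.imwrite("pics/s8.png",s["img"])
goal((.432,.211,.067),5)
E
```

```text
t: 10.9
position: [0.5222, 0.0221, 0.1788]
tool_rot: [2.115, 2.318, 0.003]
contact_force: [-0.4, 0.1, 0.1]
finger_gap: 0.0
t: 11.52
position: [0.4309, 0.2164, 0.1496]
tool_rot: [2.108, 2.323, 0.009]
contact_force: [1.8, -0.2, -1.2]
finger_gap: 0.0001
t 11.525 pos [0.4309 0.2164 0.1496] gap 0.0001 F [ 1.82 -0.17 -1.19]
linear [-0.0055 -0.      0.0827] rot [ 0.0076 -0.0003  0.0095]
t 11.575 pos [0.4292 0.2143 0.1457] gap -0.0001 F [-2.61 -1.93 -5.11]
linear [-0.0034  0.0023  0.0787] rot [0.0024 0.0017 0.0087]
```

View pics/s8.png

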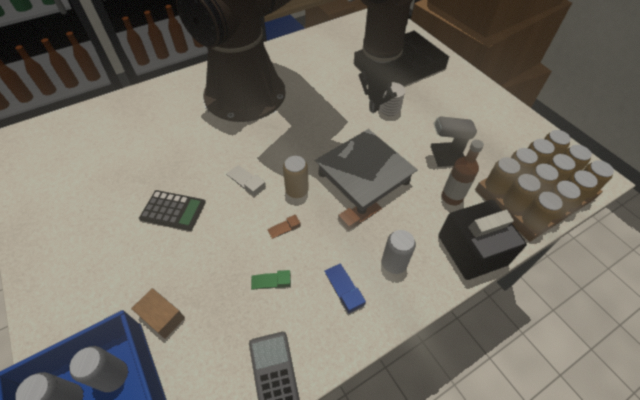

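The fingertips are above the pan corner, at scene ~(378,103), and the cups are beside them at ~(391,100). I'll check cup clearance before going down.

Run:
```python
from h import *
s=viewer.grab_frame("scene")
print(ray(s,[(391,112)],0),ray(s,[(392,88)],.084))
goal((.434,.209,.067),5)
```

```text
[[0.3385973  0.37896077 0.        ]] [[0.31947952 0.38136631 0.084     ]]
t 11.625 pos [0.4293 0.2133 0.1467] gap 0.0001 F [ 0.32 -0.28  0.72]
linear [-0.0045  0.0042  0.0797] rot [0.0007 0.0023 0.0075]
```

```bash
python3 -m pendant '{"rot":[[0,0,0],[0,0,0],[0,0,0],[0,0,0],[0,0,0]],"linear":[[-0.003,0.003,0.02],[-0.004,0.004,0.04],[-0.004,0.004,0.06],[-0.004,0.004,0.073],[-0.004,0.004,0.077]],"claw":[0,0,0,0,0]}'; python3 -m pendant '{"rot":[[0,0,0],[0,0,0],[0,0,0],[0,0,0],[0,0,0]],"linear":[[0,0,0.001],[0,0,0.002],[0,0,0.003],[0,0,0.004],[0,0,0.005]],"claw":[0,0,0,0,0]}'
```

```text
t: 12.25
position: [0.4336, 0.2093, 0.0696]
tool_rot: [2.113, 2.322, -0.003]
contact_force: [-0.4, -0.4, 0.1]
finger_gap: -0.0005
t: 12.88
position: [0.4337, 0.2093, 0.0646]
tool_rot: [2.113, 2.322, -0.002]
contact_force: [-0.3, 0.2, -0.0]
finger_gap: 0.0001
```

```bash
python3 -m pendant '{"rot":[[0,0,0],[0,0,0],[0,0,0],[0,0,0],[0,0,0]],"linear":[[0,0,0.001],[0,0,0.002],[0,0,0.0025],[0,0,0.003],[0,0,0.003]],"claw":[0,0,0,0,0]}'
```

```text
t: 13.5
position: [0.4336, 0.2093, 0.0619]
tool_rot: [2.113, 2.322, -0.002]
contact_force: [-2.8, -1.4, 10.3]
finger_gap: 0.0002
```

```bash
python3 -m pendant '{"rot":[[0,0,0],[0,0,0],[0,0,0],[0,0,0],[0,0,0]],"linear":[[0,0,0],[0,0,0],[0,0,0],[0,0,0],[0,0,0]],"claw":[0,0,0,0,0]}'
python3 - <<'E'
from h import *
s=viewer.grab_frame("scene");print(status.sense()["contact_force"],status.sense()["position"])
a=cv2.resize(s["img"][120:270,250:440],None,fx=4,fy=4,interpolation=cv2.INTER_CUBIC);cv2.imwrite("pics/cs9.png",a)
E
```

```text
t: 14.12
position: [0.4337, 0.2093, 0.062]
tool_rot: [2.113, 2.322, -0.002]
contact_force: [-0.9, 0.2, 5.2]
finger_gap: -0.0004
[-1.60271903 -0.43573316  4.99630668] [0.43369629 0.20934505 0.06197904]
```

View pics/cs9.png

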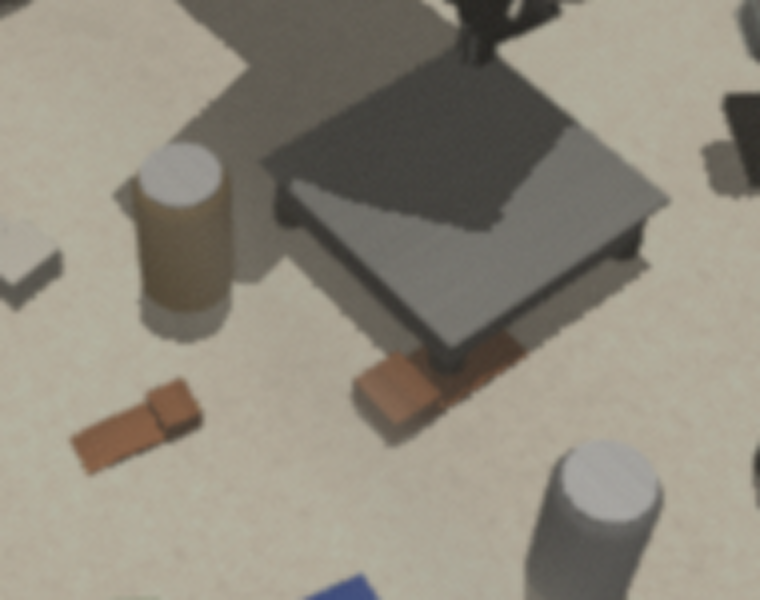

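The finger presses at crop (478,60) with 5–10 N, and the short-foot corner stays at (452,350), so it isn't rocking. I'll press a touch more for margin, then lift away.

```bash
python3 -m pendant '{"rot":[[0,0,0],[0,0,0],[0,0,0],[0,0,0],[0,0,0]],"linear":[[0,0,0.001],[0,0,0.001],[0,0,0.001],[0,0,0.001],[0,0,0.001]],"claw":[0,0,0,0,0]}'; python3 -m pendant '{"rot":[[0,0,0],[0,0,0],[0,0,0],[0,0,0],[0,0,0]],"linear":[[0,0,-0.005],[0,0,-0.02],[0,0,-0.05],[0,0,-0.09],[0,0,-0.13]],"claw":[0,0,0,0,0]}';  python3 -m pendant '{"rot":[[0,0,0],[0,0,0],[0,0,0],[0,0,0],[0,0,0]],"linear":[[0,0,0],[0,0,0],[0,0,0],[0,0,0],[0,0,0]],"claw":[0,0,0,0,0]}'
python3 - <<'E'
from h import *
s=viewer.grab_frame("scene")
a=cv2.resize(s["img"][120:270,250:440],None,fx=4,fy=4,interpolation=cv2.INTER_CUBIC);cv2.imwrite("pics/cs10.png",a)
E
```

```text
t: 14.8
position: [0.4338, 0.2094, 0.0618]
tool_rot: [2.113, 2.322, -0.001]
contact_force: [-5.3, -1.5, 26.6]
finger_gap: 0.0001
t: 15.42
position: [0.4334, 0.2096, 0.1937]
tool_rot: [2.113, 2.322, -0.001]
contact_force: [-0.1, -0.3, -0.5]
finger_gap: -0.0002
t: 16.05
position: [0.4332, 0.2095, 0.1931]
tool_rot: [2.113, 2.323, -0.003]
contact_force: [-0.2, 0.1, -0.0]
finger_gap: 0.0001
```

View pics/cs10.png

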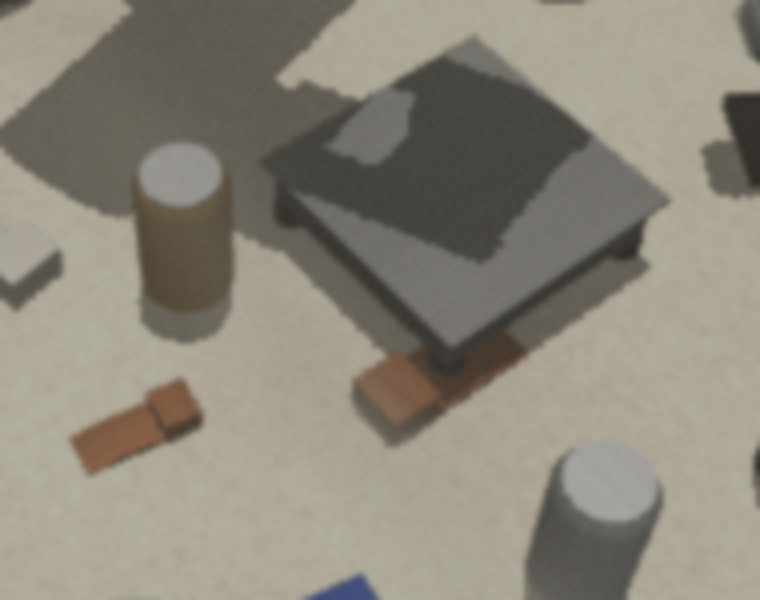

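Nothing has changed: the pan corners are at (452,350), (668,201), (475,36) and (261,162), the wedge is under the foot, and the robot is clear.

```bash
python3 -c "
from bench import ticket
print(ticket.sign_off())"
```

```text
the job is handed in; nothing more can be done
None
```

The large brown wedge is under the short foot, the scale is level and no longer rocks, and I handed the job in at about 16 s; no verdict was reported.

- **Pushing the wedge:** I held the wedge lightly by its raised block and slid it flat along the counter, thin end first. The resistance was about 5–9 N.
- **Foot on the wedge:** By camera, the foot sits about 5 mm ahead of the wedge's origin and 2–5 mm off its midline, inside the allowed range. The two readings of the wedge's heading disagreed slightly (95° and 99°), which is why the sideways figure varies.
- **Level:** The pan's sides measure about 0.20 m when taken at level height. The scale's centre appears to have moved only a few millimetres, within what the cameras can resolve.
- **Rock check:** I pressed the opposite corner with 5–10 N, briefly 27 N for margin, and the short-foot corner of the pan did not move in the picture taken at about 5 N, nor after release.
- **At hand-in:** The robot was clear of everything, with its wrist force at zero. The nearby cans and look-alike wedges had not moved in the last picture, which does not cover the things farther off.

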